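# Close and start the contact grill

### The arm

A 6-joint arm with a two-finger parallel gripper is mounted at the origin on the work surface. World frame = base frame: x ahead of the robot, y to its left, z up, the work surface at z = 0. Lengths are in mm, angles in rad, forces in N, time in s.
With the tool pointing down it reaches from about 275 to 750 mm from the base axis. Payload 10.2 kg.
Tool frame: the origin (TCP) lies at the very end of the fingers, on their centre line; the grasp point (between the pads) lies 19 mm behind it; z points along the fingers, y is the line along which they close (so a half turn about z gives the same grasp; the last joint's range is limited). The gripper opens to 85 mm and grips with 20 to 120 N. Pads are 22 mm wide; open, the fingers measure 114 mm over their backs; the gripper's body (76 mm by 85 mm) begins 54 mm behind the grasp point. The pads swing forward as they close: fully open they stand 13 mm farther back than shut.
Start: joints at [-1.414, 0.313, 1.498, -0, 1.331, -0.223], TCP at [194.624, -487.599, 231.294] pointing down, gripper open.
Joint ranges: [-2.94, 2.94], [-0.97, 2.17], [0.19, 2.56], [-1.23, 4.37], [0.02, 3.11], [-2.88, 2.88]. Speed limits (rad/s): [2.39, 2.39, 3.01, 3.14, 3.14, 3.14].

### API

Orientations are given as a unit quaternion [w, x, y, z].
In Python, from rig import * gives the robot as it stands. The module is installed in compiled form; this text tells all that it offers.
- The arm moves only by the shell command python3 -m crank 'ROWS' [FORCE]. ROWS is JSON, a list that holds one entry, the list of rows, each a list of 7 numbers: the shift along the tool's x, y, z in units of 25 mm (1.0 is 25 mm), then the turn, a rotation vector about the tool's x, y, z in units of 8 degrees (1.0 is 8 degrees), then the finger opening in mm, from 0 to 85.4. A call has exactly 8 rows; each row shifts and turns the commanded pose from where the row before left it, along the tool's axes as they then stand; what a row does not reach is not made up. A row lasts 1/10 s, in which the tool goes at most 50 mm and 8.59 degrees, less where a joint would pass 70% of its speed; a pose out of reach is approached as far as the arm can. A call is refused whole if a number of a shift passes 1 or a number of a turn 1, either way. A call with a gripper value outside its range is refused whole. The fingers move at their own pace and stop on an object; FORCE is the grip in N (left out, the last holds). Time passes only in rows, so rows that do not move let the fingers close, or fill a call up. It gives the time, the measured TCP pose, the force, the opening and the grip force at its end, in the units of the state.
- sense(): the state, without advancing time (a new reading comes with each control period).
- capture(name): name is "side" or "top" or "wrist"; returns the picture (400x640x3 uint8, blue, green, red); there is no depth.
- camera_model(name): a dict with "fx", "fy", "cx", "cy" (pixels), "k1" (the pictures are not rectified: a ray, as slopes to the right and down, at radius r is drawn at 1 + k1 r^2 times it, then the intrinsics apply), "world_from_camera" (4x4, takes a point from camera to world coordinates); the wrist camera has in their place "T_tool_cam" (4x4, takes a point from camera to tool coordinates, whose origin is the TCP and whose axes are the flange's). Camera axes: x right, y up, looking along -z (the intrinsics and any distortion apply to the point x, -y, -z); pixel columns grow to the right and rows downward; lengths in mm; the calibration is good to about 2 mm. A picture is of the moment at which its call begins: read the wrist's pose just before it. camera_model takes no time and is no camera call.
- finish_job(): hands the job in; it is judged then, once.
The state is a dict: "time_s": time; "joints": joint angles; "dq": joint speeds; "tau": joint torques, N m; "eef_pos": TCP position; "ee_rot": TCP orientation; "force": force on the tool from outside, world axes, zero at the start; "wrist_torque": the same for the moment, N m; "grip_width": opening from 0.0 (shut) to 1.0 (fully open); "grip_force": force on a finger pad.
Only numpy, scipy, OpenCV 4.12 (cv2) and the standard library are available. Lean on these libraries where they do the work, as an engineer would, in place of code of your own. Each camera call takes 0.05 s, during which the arm holds its last target. There are 200 camera calls.

### The job

Get the contact grill heating: push its lid down by the handle until it is fully shut, then tip the broad, sloping rocker switch on by pressing down the end that stands up, then press the narrow bar key (both plates) all the way down and let it come up, and last press the round key (start) all the way down and let it come up. Only push things, do not lift the lid any further; leave the cross-shaped key unpressed and the cup, bottle and jar where they stand.

Things in the scene. Friction and masses are not known exactly. Their poses are not given: they have to be found in the camera images.
- grill: contact grill, fixed to the table, grey base 320 mm deep (its x) by 320 mm wide (its y), control ledge 60 mm above the table; origin under it on the table, 185 mm behind its front face and midway across; its -x side, with the control ledge, faces the robot, z up; yaw within 0.3 rad of the robot's axes
- panel (a point): middle of the row of controls on the ledge's top, 145 mm in front (-x) of the grill's origin, 60 mm up. Four black modules (72 mm along x, 56 mm along y, 6 mm thick) stand in a row along y, 64 mm apart; which control sits where varies. With the lid shut, the handle's front edge is 47 mm behind (+x) the row's middle line
- lid (a joint): angle in rad of the grill's steel lid (about 0.9 kg, 290 mm wide, hinged along its far edge, top 110 mm above the table when shut): 0 is fully shut, larger is more open; starts at 0.35 to 0.6, opens to at most 1.2. A stiff hinge: it stays where it is left and takes about 2 to 6 N down on the handle to close
- lid_handle (a point): middle of the top face of the lid's black handle bar (210 mm along y, 26 mm deep, 18 mm thick, across the lid's robot-side edge); moves with the lid, 104 mm above the table when shut. The hinge line runs along the grill's y, 110 mm behind (+x) its origin, 75 mm up. From there at lid angle a this point is at x = -0.195 cos a + 0.029 sin a, z = 0.195 sin a + 0.029 cos a
- rocker (a joint): rocker switch, a flat white bar 60 mm long (along the grill's x) by 34 mm wide by 8 mm thick, pivoted about the grill's y at its middle, 72 mm above the table; angle in rad: 0 is off (robot-side end standing up), 0.4 is on (robot-side end down, far end up). It stays where it is left; tipping takes 1 to 5 N on the robot-side end, up to a hard stop
- rocker_end (a point): point on the top face of the rocker, 22 mm from its middle towards its robot-side end: where to press. 80 mm above the table when off, 72 mm when on; axes as grill when off, turning with the rocker
- bar_key (a joint): narrow bar (both plates) key: spring push key, an oblong 44 mm along y by 18 mm along x, white plastic on its black module; joint value is how far it is pressed in m, 0 released to 0.006 fully down (about 1.2 N to start it moving, 4.8 N fully down, springs back)
- bar_key_top (a point): centre of the bar key's top face (moves down with it); 76 mm above the table when released, 10 mm above the black module, still 4 mm above it when fully down; axes as grill
- round_key (a joint): round (start) key: spring push key, a disc 36 mm across, white plastic on its black module; joint value is how far it is pressed in m, 0 released to 0.006 fully down (about 1.2 N to start it moving, 4.8 N fully down, springs back)
- round_key_top (a point): centre of the round key's top face (moves down with it); 76 mm above the table when released, 10 mm above the black module, still 4 mm above it when fully down; axes as grill
- cross_key (a joint): cross-shaped (program) key: spring push key, a plus-shaped cross 42 mm across with arms 13 mm wide, white plastic on its black module; joint value is how far it is pressed in m, 0 released to 0.006 fully down (about 1.2 N to start it moving, 4.8 N fully down, springs back); not to be pressed
- cross_key_top (a point): centre of the cross key's top face (moves down with it); 76 mm above the table when released, 10 mm above the black module, still 4 mm above it when fully down; axes as grill
- cup: bystander: empty white cup, 76 mm across, 90 mm tall, standing loose on the table left of the grill; origin at the centre of its underside, z up
- sauce_bottle: bystander: white sauce bottle with a yellow cap, 64 mm across, 170 mm tall, standing loose right of the grill; origin at the centre of its underside, z up
- jar: bystander: amber glass jar with a steel lid, 68 mm across, 85 mm tall, standing loose right of the grill near the ledge; origin at the centre of its underside, z up

How it is judged:
By the outcome, as a careful person would: the job done as asked, in the order asked, and still so for the second after the job is handed in, with the robot touching nothing.
It also fails if it takes over 50 s, if anything falls off the work surface, if the arm or the gripper's body presses on something with over 40 N, if the wrist force passes 120 N, or if a joint passes its speed limit or range.

## Working session

There is one attempt and no reset: what is moved stays moved. The work goes in short steps, Python scripts to look and compute and a shell command to move; the robot and the scene stay as the last step left them, time stands still between calls to the robot, and variables do not carry over. Pictures are saved under pics/ and viewed, at most 10 in all, crops included, and the job is handed in when it is done.

```bash
mkdir -p pics; python3 - <<'E'
from rig import *
import cv2,numpy as np
s=sense();print(s)
for n in("top","side"):
    cv2.imwrite(f"pics/{n}0.png",capture(n))
    m=camera_model(n);print(n,{k:np.round(v,3).tolist() for k,v in m.items()})
print({k:np.round(v,3).tolist() for k,v in camera_model("wrist").items()})
E
```

```text
{'time_s': 0.0, 'joints': array([-1.41443213e+00,  3.13449048e-01,  1.49847890e+00,  9.04500348e-06,
        1.33097469e+00, -2.23410776e-01]), 'dq': array([ 0.00164693,  0.00053822, -0.00069218,  0.00062941,  0.00139373,
        0.00010549]), 'tau': array([ 2.53207996e-03, -4.12272906e+01, -2.59742528e+01, -6.84346037e-05,
        4.12836845e-03, -1.30958583e-05]), 'eef_pos': array([ 194.56663063, -487.32901684,  230.71981779]), 'ee_rot': array([-6.54474033e-04,  9.82025470e-01,  1.88747308e-01,  2.63431781e-05]), 'force': array([ 0.62590056, -0.12600471,  0.18851558]), 'wrist_torque': array([-0.0297144 , -0.01952953,  0.02196905]), 'grip_force': 0.0, 'grip_width': 1.0008534598193697}
top {'fx': 407.129, 'fy': 407.129, 'cx': 321.967, 'cy': 202.93, 'k1': -0.06, 'world_from_camera': [[-0.029, 0.999, -0.043, 523.608], [-0.999, -0.029, -0.013, 8.409], [-0.015, 0.042, 0.999, 1016.352], [0.0, 0.0, 0.0, 1.0]]}
side {'fx': 457.385, 'fy': 457.385, 'cx': 324.016, 'cy': 195.051, 'k1': -0.019, 'world_from_camera': [[-0.723, 0.342, -0.601, -107.285], [-0.691, -0.387, 0.611, 717.499], [-0.023, 0.857, 0.515, 685.211], [0.0, 0.0, 0.0, 1.0]]}
{'fx': 320.37, 'fy': 320.37, 'cx': 320.183, 'cy': 195.644, 'k1': -0.006, 'T_tool_cam': [[-0.001, 0.961, 0.275, 68.874], [1.0, 0.0, 0.001, -0.734], [0.001, 0.275, -0.961, -142.923], [0.0, 0.0, 0.0, 1.0]]}
```

View pics/top0.png

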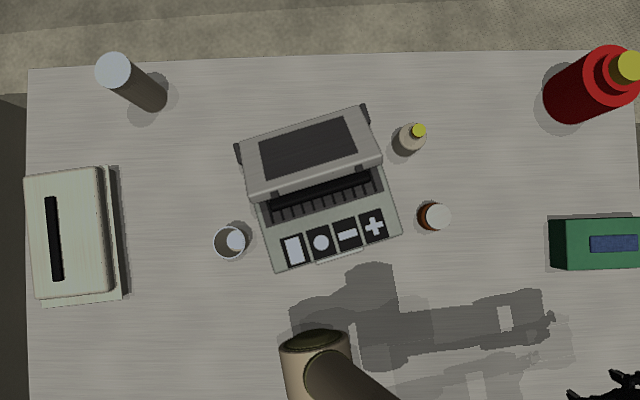

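View pics/side0.png

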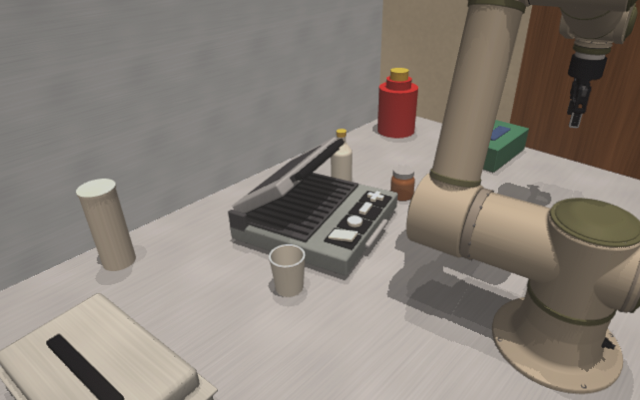

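The top view shows, from left to right, the rocker (293,250), round key (320,242), bar key (347,235) and cross key (374,226). The raised lid's handle is near (320,187), the cup at (230,242), the jar at (434,216) and the bottle at (412,137).

```bash
cat > h.py <<'E'
import cv2,numpy as np
from rig import *
def rays(name,uv,s=None):
    m=camera_model(name)
    K=np.array([[m['fx'],0,m['cx']],[0,m['fy'],m['cy']],[0,0,1.]])
    p=cv2.undistortPoints(np.array(uv,float).reshape(-1,1,2),K,np.array([m['k1'],0,0,0,0.])).reshape(-1,2)
    T=np.array(m['world_from_camera'])
    d=np.c_[p[:,0],-p[:,1],-np.ones(len(p))]@T[:3,:3].T
    return T[:3,3],d
def proj(name,P):
    m=camera_model(name);T=np.linalg.inv(m['world_from_camera'])
    c=np.atleast_2d(P)@T[:3,:3].T+T[:3,3]
    x=c[:,0]/-c[:,2];y=-c[:,1]/-c[:,2];f=1+m['k1']*(x*x+y*y)
    return np.c_[x*f*m['fx']+m['cx'],y*f*m['fy']+m['cy']]
def onz(name,uv,z):
    o,d=rays(name,uv); return o+d*((np.array(z)-o[2])/d[:,2])[:,None]
E
python3 - <<'E'
from h import *
im=cv2.imread('pics/top0.png');g=cv2.cvtColor(im,6)
sub=g[205:272,270:392]
black=(sub<60).astype(np.uint8)
# keys: bright contours enclosed by black modules
n,l,st,c=cv2.connectedComponentsWithStats((sub>170).astype(np.uint8))
for i in range(1,n):
    if st[i,4]>60: print('bright',st[i],np.round(c[i]+[270,205],2))
filled=np.zeros_like(black)
cs,_=cv2.findContours(black,cv2.RETR_EXTERNAL,cv2.CHAIN_APPROX_NONE)
for k in cs:
    if cv2.contourArea(k)>200:
        r=cv2.minAreaRect(k);ctr=np.array(r[0])+[270,205]
        print('mod',np.round(ctr,2),np.round(r[1],1),round(r[2],1),onz('top',[ctr],66).round(1))
v=cv2.resize(im[95:280,220:400],None,fx=4.2,fy=3.2*4.2/4.2*1.0,interpolation=cv2.INTER_CUBIC) if 0 else cv2.resize(im[95:280,220:400],None,fx=3.2,fy=3.2,interpolation=cv2.INTER_CUBIC)
w=cv2.imread('pics/side0.png')[130:270,225:405]
cv2.imwrite('pics/crop.png',v);cv2.imwrite('pics/crops.png',cv2.resize(w,None,fx=4,fy=4,interpolation=cv2.INTER_CUBIC))
E
```

```text
mod [294.78 250.15] [30.3 23.3] 72.9 [[456.1  87.6  66. ]]
mod [320.91 241.95] [30.3 23.4] 72.9 [[473.5  26.1  66. ]]
mod [347.1  233.82] [30.3 23.2] 72.9 [[490.7 -35.4  66. ]]
mod [373.23 225.65] [30.2 23.3] 72.6 [[507.9 -96.8  66. ]]
mod [299.5 215.5] [21. 59.] 90.0 [[536.5  74.4  66. ]]
```

View pics/crop.png

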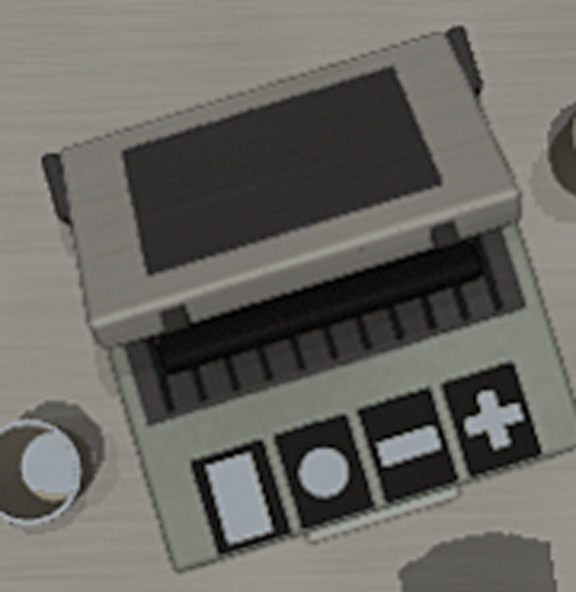

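View pics/crops.png

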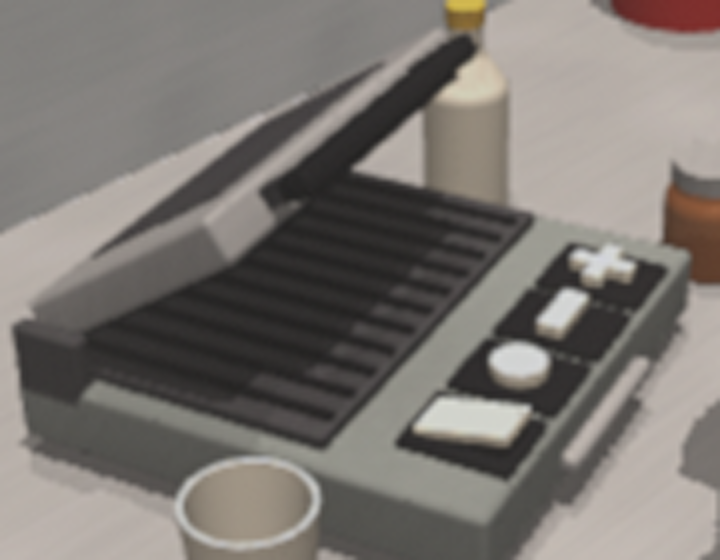

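The crops confirm the layout: rocker, round, bar, cross from left to right, with the round key on the 2nd module and the bar key on the 3rd. The modules are 63.8 mm apart (64 expected) and the yaw is about 0.27. The black handle bar is centred near top-view pixel (320.6,190).

```bash
cat >> h.py <<'E'
from scipy.spatial.transform import Rotation as Rn
M=np.array([[456.1,87.6],[473.5,26.1],[490.7,-35.4],[507.9,-96.8]])
ey=(M[0]-M[3]);ey/=np.linalg.norm(ey);ex=np.array([ey[1],-ey[0]])
O=M.mean(0)+145*ex; yaw=np.arctan2(ex[1],ex[0])
def G(x,y,z): return np.r_[O+x*ex+y*ey,z]
def H(a): return G(110-195*np.cos(a)+29*np.sin(a),0,75+195*np.sin(a)+29*np.cos(a))
def R(s): q=s['ee_rot'];return Rn.from_quat([q[1],q[2],q[3],q[0]])
def units(P,s=None):
    s=s or sense();return R(s).inv().apply(np.array(P)-s['eef_pos'])/25
def turn():
    s=sense();D=Rn.from_euler('z',yaw)*Rn.from_rotvec([np.pi,0,0])
    return np.degrees((R(s).inv()*D).as_rotvec())/8
E
python3 - <<'E'
from h import *
print('O',O,'yaw',yaw)
im=cv2.imread('pics/top0.png');g=cv2.cvtColor(im,6)
m=np.zeros_like(g);m[165:215,262:378]=(g[165:215,262:378]<22)
n,l,st,c=cv2.connectedComponentsWithStats(m)
for i in range(1,n):
    if st[i,4]>80: print('dark',st[i],c[i])
for a in np.arange(.3,.65,.05): print(round(a,2),H(a).round(0),proj('top',H(a)).round(1),proj('side',H(a)).round(1))
for i,y in enumerate((96,32,-32,-96)):print(G(-145,y,76).round(1),proj('top',G(-145,y,76)).round(1),proj('side',G(-145,y,76)).round(1))
for n,uv,z in(('cup',(230,242),90),('jar',(434,216),85),('bot',(418,130),170)):print(n,onz('top',[uv],z).round(0))
print('turn',turn())
E
```

```text
O [621.64671118  34.58926052] yaw 0.2738533314503922
dark [ 266  169  106   46 1315] [319.24714829 190.9878327 ]
0.3 [556.  16. 160.] [[323.7 204.7]] [[331.1 174.9]]
0.35 [561.  17. 169.] [[323.  202.5]] [[329.4 171.3]]
0.4 [566.  19. 178.] [[322.3 200. ]] [[327.5 167.7]]
0.45 [571.  20. 186.] [[321.4 197.3]] [[325.4 164.2]]
0.5 [576.  22. 194.] [[320.5 194.4]] [[323.2 160.7]]
0.55 [582.  23. 202.] [[319.5 191.2]] [[320.9 157.3]]
0.6 [588.  25. 209.] [[318.5 187.9]] [[318.4 154. ]]
[456.1  87.8  76. ] [[294.3 250.5]] [[342.6 232.9]]
[473.4  26.2  76. ] [[320.8 242.2]] [[354.4 218.7]]
[490.7 -35.4  76. ] [[347.3 233.9]] [[365.2 205.7]]
[508. -97.  76.] [[373.8 225.6]] [[375.2 193.8]]
cup [[480. 233.  90.]]
jar [[ 526. -235.   85.]]
bot [[ 707. -186.  170.]]
turn [-0.00804762 -0.00141742  0.75846691]
```

The lid is at about 0.55 rad, so the handle sits near (581,23,201). The side view agrees with the key positions. Now I raise, align the yaw, close the fingers and head over.

```bash
python3 -m crank '[[[0,0,-0.9,0,0,0.76,0],[1,-0.76,0,0,0,0,0],[1,-0.76,0,0,0,0,0],[1,-0.76,0,0,0,0,0],[1,-0.76,0,0,0,0,0],[1,-0.76,0,0,0,0,0],[1,-0.76,0,0,0,0,0],[1,-0.76,0,0,0,0,0]]]' 20
python3 -m crank '[[[1,-0.76,0,0,0,0,0],[1,-0.76,0,0,0,0,0],[1,-0.76,0,0,0,0,0],[1,-0.76,0,0,0,0,0],[1,-0.76,0,0,0,0,0],[1,-0.76,0,0,0,0,0],[0,0,0,0,0,0,0],[0,0,0,0,0,0,0]]]'
python3 - <<'E'
from h import *
s=sense();print(s['eef_pos'],turn(),units(H(.55)+[0,0,25]),s['force'])
E
```

```text
time_s: 0.9
eef_pos: [327.7, -311.0, 253.6]
ee_rot: [-0.0, 0.991, 0.136, -0.0]
force: [0.4, -0.1, 0.8]
grip_width: -0.0
grip_force: 0.0
time_s: 1.7
eef_pos: [440.7, -161.7, 253.5]
ee_rot: [-0.0, 0.991, 0.137, -0.0]
force: [-0.8, -0.0, 0.2]
grip_width: -0.001
grip_force: 0.0
[ 440.72243583 -161.70823398  253.52414134] [-0.00232961  0.00423521  0.00779365] [ 7.45413731 -5.59365948  1.07249168] [-0.81111751 -0.04375291  0.15376165]
```

```bash
python3 -m crank '[[[1,-0.75,0,0,0,0,0],[1,-0.75,0,0,0,0,0],[1,-0.75,0,0,0,0,0],[1,-0.75,0,0,0,0,0],[1,-0.75,0,0,0,0,0],[1,-0.75,0,0,0,0,0],[1,-0.75,0.4,0,0,0,0],[0.45,-0.35,0.6,0,0,0,0]]]'
python3 - <<'E'
from h import *
s=sense();print(s['eef_pos'],units(H(.55)),s['force'])
cv2.imwrite('pics/side1.png',cv2.resize(capture('side')[60:240,220:420],None,fx=3,fy=3))
E
```

```text
time_s: 2.5
eef_pos: [583.3, 23.6, 228.5]
ee_rot: [0.0, 0.991, 0.137, 0.001]
force: [-0.0, -0.2, -0.4]
grip_width: 0.001
grip_force: 0.0
[583.2779575   23.62000592 228.48340426] [-0.0483778  -0.00784404  1.07338937] [-0.01489955 -0.22899423 -0.41330289]
```

View pics/side1.png

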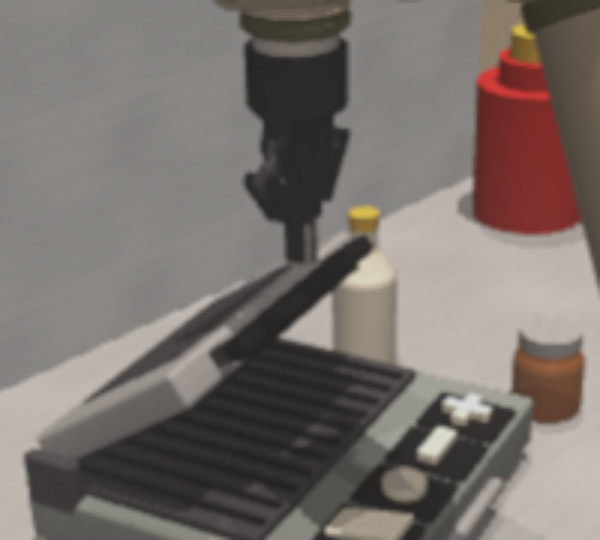

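The fingertip (crop 300,262) hangs right over the middle of the handle bar. Next I push down along the lid's arc.

```bash
python3 -m crank '[[[-0.15,0,0.36,0,0,0,0],[0,0,0.36,0,0,0,0],[0,0,0.36,0,0,0,0],[-0.17,0,0.22,0,0,0,0],[-0.17,0,0.22,0,0,0,0],[-0.154,0,0.23,0,0,0,0],[-0.154,0,0.23,0,0,0,0],[0,0,0,0,0,0,0]]]'
python3 -c "
from h import *
s=sense();print(units(H(.41)),units(H(.34)),s['force'],s['wrist_torque'])"
```

```text
time_s: 3.35
eef_pos: [562.2, 17.1, 178.6]
ee_rot: [-0.0, 0.991, 0.136, -0.001]
force: [0.2, 0.2, 0.4]
grip_width: 0.003
grip_force: 0.0
[ 0.18622204 -0.0303195  -0.02923686] [-0.08859085 -0.02987927  0.44936811] [0.21233589 0.17489005 0.35530068] [0.03500752 0.02200889 0.06696624]
```

```bash
python3 - <<'E'
from h import *
a=cv2.resize(capture('side')[90:240,220:420],None,fx=2.5,fy=2.5);b=cv2.resize(capture('top')[130:230,240:400],None,fx=3.125,fy=3.125)
cv2.imwrite('pics/s2.png',np.vstack([a[:, :500],b[:200,:500]]))
E
```

```text
(no output)
```

View pics/s2.png

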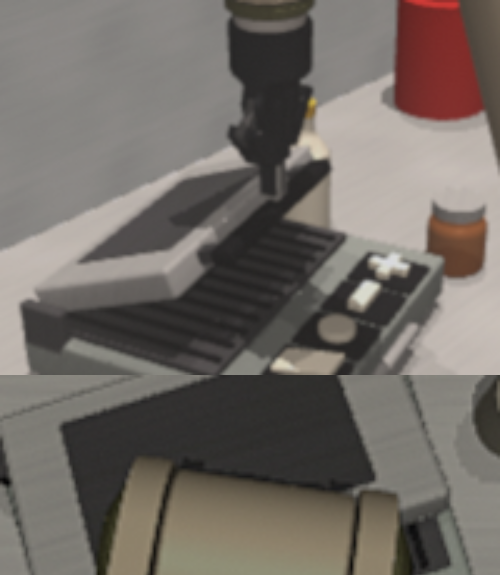

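The lid has come down and the fingertip sits on the handle bar at crop (272,190). I'll carry on along the arc.

```bash
python3 -m crank '[[[-0.1,0,0.24,0,0,0,0],[-0.1,0,0.24,0,0,0,0],[-0.11,0,0.25,0,0,0,0],[-0.11,0,0.25,0,0,0,0],[-0.1,0,0.26,0,0,0,0],[-0.1,0,0.26,0,0,0,0],[-0.085,0,0.26,0,0,0,0],[-0.085,0,0.26,0,0,0,0]]]'
python3 -c "
from h import *
s=sense();print(units(H(.06)),units(H(0)),s['force'],s['wrist_torque'])"
```

```text
time_s: 4.25
eef_pos: [543.8, 12.5, 128.5]
ee_rot: [-0.0, 0.991, 0.137, -0.0]
force: [0.5, -0.1, 4.4]
grip_width: 0.002
grip_force: 2.1
[-0.08047792 -0.00810131  0.51296892] [-0.16402795 -0.00807096  0.97860869] [ 0.53522955 -0.12503678  4.35740811] [-0.04926996 -0.0022741  -0.00801706]
```

```bash
python3 -m crank '[[[-0.08,0,0.25,0,0,0,0],[-0.06,0,0.25,0,0,0,0],[-0.04,0,0.2,0,0,0,0],[-0.02,0,0.15,0,0,0,0],[-0.02,0,0.08,0,0,0,0],[0,0,0.08,0,0,0,0],[0,0,0.04,0,0,0,0],[0,0,0,0,0,0,0]]]'
python3 -c "
from h import *
s=sense();print(units(H(0)),s['force'],s['wrist_torque'])"
```

```text
time_s: 5.05
eef_pos: [538.6, 11.0, 103.9]
ee_rot: [0.0, 0.991, 0.137, 0.0]
force: [-5.5, 1.4, 17.0]
grip_width: -0.001
grip_force: 8.4
[ 0.05269141 -0.01215705 -0.00225961] [-5.49920476  1.44004254 16.99224275] [0.21919941 0.87661489 0.02818206]
```

17 N at z 103.9 means the lid is shut on its stop. Next I press 1 mm more, lift, and measure to the rocker.

```bash
python3 -m crank '[[[0,0,0.04,0,0,0,0],[0,0,0,0,0,0,0],[0,0,-0.3,0,0,0,0],[0,0,-0.7,0,0,0,0],[0,0,-1,0,0,0,0],[0,0,0,0,0,0,0],[0,0,0,0,0,0,0],[0,0,0,0,0,0,0]]]'
python3 -c "
from h import *
s=sense();print(s['force'],turn());print(units(G(-170,96,100)))"
```

```text
time_s: 5.85
eef_pos: [538.1, 11.0, 150.4]
ee_rot: [-0.0, 0.991, 0.136, -0.001]
force: [0.2, -0.5, 0.3]
grip_width: -0.004
grip_force: 0.0
[ 0.17309482 -0.452852    0.34156142] [-0.00693219  0.01536362 -0.00148812]
[-3.32318478 -3.84121668  2.02685862]
```

```bash
python3 -m crank '[[[-0.8,-0.9,0,0,0,0,0],[-0.8,-0.9,0,0,0,0,0],[-0.8,-0.9,0,0,0,0,0],[-0.8,-0.9,0,0,0,0,0],[-0.12,-0.24,0.6,0,0,0,0],[0,0,0.9,0,0,0,0],[0,0,0.5,0,0,0,0],[0,0,0,0,0,0,0]]]'
python3 - <<'E'
from h import *
s=sense();print(s['force'],units(G(-170,96,80)))
a=cv2.resize(capture('side')[120:270,220:420],None,fx=3,fy=3)
cv2.imwrite('pics/s3.png',a)
E
```

```text
time_s: 6.65
eef_pos: [431.4, 81.1, 99.6]
ee_rot: [-0.0, 0.991, 0.136, -0.002]
force: [0.1, -0.7, -0.2]
grip_width: -0.002
grip_force: 0.0
[ 0.11206526 -0.70037422 -0.16205648] [0.02597782 0.00817821 0.78432839]
```

View pics/s3.png

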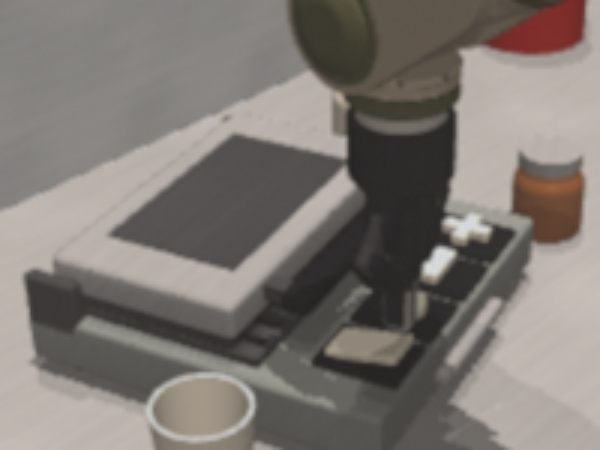

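The lid is down. The fingertip (crop 403,325) hangs above the robot-side end of the rocker. Now I press it.

```bash
python3 -m crank '[[[0,0,0.35,0,0,0,0],[0,0,0.3,0,0,0,0],[0,0,0.1,0,0,0,0],[0,0,0.1,0,0,0,0],[0,0,0.08,0,0,0,0],[0,0,0.08,0,0,0,0],[0,0,0.05,0,0,0,0],[0,0,0,0,0,0,0]]]'
python3 -c "
from h import *
print(sense()['force'])"
```

```text
time_s: 7.5
eef_pos: [432.9, 80.9, 75.0]
ee_rot: [0.0, 0.991, 0.136, 0.0]
force: [-0.8, -0.2, -0.7]
grip_width: -0.001
grip_force: 0.1
[-0.84661452 -0.17968489 -0.65350109]
```

```bash
python3 -m crank '[[[0,0,0.04,0,0,0,0],[0,0,0.04,0,0,0,0],[0,0,0.04,0,0,0,0],[0,0,0.04,0,0,0,0],[0,0,0,0,0,0,0],[0,0,0,0,0,0,0],[0,0,0,0,0,0,0],[0,0,0,0,0,0,0]]]'
python3 -c "
from h import *
print(sense()['force'])"
```

```text
time_s: 8.3
eef_pos: [432.9, 80.9, 72.1]
ee_rot: [0.0, 0.991, 0.137, 0.0]
force: [-8.4, -1.1, 18.5]
grip_width: -0.0
grip_force: 9.9
[-8.36967285 -1.06017653 18.49176018]
```

It reached the hard stop (18.5 N at z 72). Lift and go above the bar key.

```bash
python3 -m crank '[[[0,0,-0.4,0,0,0,0],[0,0,-1,0,0,0,0],[0.25,1,0,0,0,0,0],[0.25,1,0,0,0,0,0],[0.25,1,0,0,0,0,0],[0.25,1,0,0,0,0,0],[0,1,0,0,0,0,0],[0,0,0,0,0,0,0]]]'
python3 - <<'E'
from h import *
s=sense();print(s['force'],turn(),units(G(-145,-32,76)))
a=cv2.resize(capture('side')[120:270,220:420],None,fx=3,fy=3)
cv2.imwrite('pics/s4.png',a)
E
```

```text
time_s: 9.1
eef_pos: [491.8, -34.9, 106.2]
ee_rot: [0.0, 0.991, 0.135, 0.001]
force: [-0.1, 0.9, 0.8]
grip_width: -0.004
grip_force: 0.0
[-0.13906448  0.9143967   0.78693952] [ 0.00722854 -0.00854357 -0.02006053] [-0.04791492  0.0087176   1.206211  ]
```

View pics/s4.png

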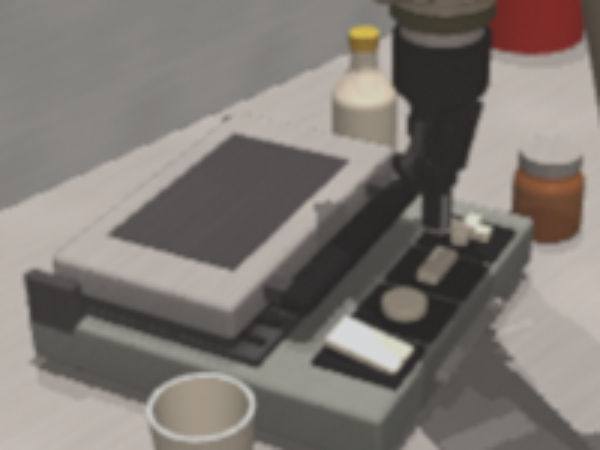

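The rocker is tipped on: its robot-side end is down and its far end up. The tip is above the bar key, so I press.

```bash
python3 -m crank '[[[-0.04,0,0.5,0,0,0,0],[0,0,0.5,0,0,0,0],[0,0,0.16,0,0,0,0],[0,0,0.08,0,0,0,0],[0,0,0.08,0,0,0,0],[0,0,0.08,0,0,0,0],[0,0,0.04,0,0,0,0],[0,0,0,0,0,0,0]]]'
python3 -c "
from h import *
print(sense()['force'])"
```

```text
time_s: 9.95
eef_pos: [489.9, -32.7, 70.3]
ee_rot: [-0.0, 0.991, 0.136, 0.0]
force: [-1.4, 2.4, 4.4]
grip_width: 0.002
grip_force: 2.2
[-1.42092409  2.42805795  4.41347193]
```

```bash
python3 -m crank '[[[0,0,0.04,0,0,0,0],[0,0,0.04,0,0,0,0],[0,0,0,0,0,0,0],[0,0,0,0,0,0,0],[0,0,0,0,0,0,0],[0,0,0,0,0,0,0],[0,0,0,0,0,0,0],[0,0,0,0,0,0,0]]]'
```

```text
time_s: 10.75
eef_pos: [490.0, -32.8, 69.7]
ee_rot: [0.0, 0.991, 0.137, 0.0]
force: [-7.3, 5.0, 21.6]
grip_width: -0.001
grip_force: 10.7
```

Fully down (hard stop at z 69.7). Lift and go to the round key.

```bash
python3 -m crank '[[[0,0,-0.5,0,0,0,0],[0,0,-1,0,0,0,0],[0,-0.9,0,0,0,0,0],[0,-0.9,0,0,0,0,0],[0,-0.76,0,0,0,0,0],[0,0,0,0,0,0,0],[0,0,0,0,0,0,0],[0,0,0,0,0,0,0]]]'
python3 -c "
from h import *
s=sense();print(s['force'],units(G(-145,32,76)))"
```

```text
time_s: 11.55
eef_pos: [472.8, 27.9, 105.6]
ee_rot: [0.0, 0.991, 0.136, 0.0]
force: [-0.8, 0.6, 0.2]
grip_width: 0.002
grip_force: 0.0
[-0.7781258   0.64100667  0.21285603] [0.00406072 0.07202333 1.18255307]
```

```bash
python3 -m crank '[[[0,0.07,0.5,0,0,0,0],[0,0,0.5,0,0,0,0],[0,0,0.14,0,0,0,0],[0,0,0.08,0,0,0,0],[0,0,0.08,0,0,0,0],[0,0,0.08,0,0,0,0],[0,0,0.08,0,0,0,0],[0,0,0,0,0,0,0]]]'
python3 -m crank '[[[0,0,0.04,0,0,0,0],[0,0,0,0,0,0,0],[0,0,0,0,0,0,0],[0,0,0,0,0,0,0],[0,0,0,0,0,0,0],[0,0,0,0,0,0,0],[0,0,0,0,0,0,0],[0,0,0,0,0,0,0]]]'
```

```text
time_s: 12.35
eef_pos: [473.3, 26.7, 69.9]
ee_rot: [0.0, 0.991, 0.137, 0.0]
force: [-4.8, -2.9, 10.1]
grip_width: 0.001
grip_force: 5.0
time_s: 13.15
eef_pos: [473.3, 26.7, 69.7]
ee_rot: [0.001, 0.991, 0.137, 0.001]
force: [-8.0, -2.7, 20.9]
grip_width: -0.0
grip_force: 10.4
```

Fully down. Lift clear and check the final scene.

```bash
python3 -m crank '[[[0,0,-0.5,0,0,0,0],[0,0,-1,0,0,0,0],[0,0,-1,0,0,0,0],[0,0,-1,0,0,0,0],[-1,0,-1,0,0,0,0],[-1,0,-1,0,0,0,0],[-1,0,0,0,0,0,0],[0,0,0,0,0,0,0]]]'
python3 - <<'E'
from h import *
print(sense()['force'],proj('side',H(0)).round(1),proj('side',H(.05)).round(1), (proj('side',H(0))-[220,120])*3)
a=cv2.resize(capture('side')[120:300,220:420],None,fx=3,fy=3)
cv2.imwrite('pics/s5.png',a)
E
```

```text
time_s: 13.95
eef_pos: [399.3, 6.6, 206.2]
ee_rot: [0.0, 0.991, 0.136, 0.001]
force: [0.7, 0.8, -0.8]
grip_width: -0.002
grip_force: 0.0
[ 0.66306731  0.76159797 -0.7628463 ] [[337.7 196.6]] [[337.1 193. ]] [[353.1513654  229.82840455]]
```

View pics/s5.png

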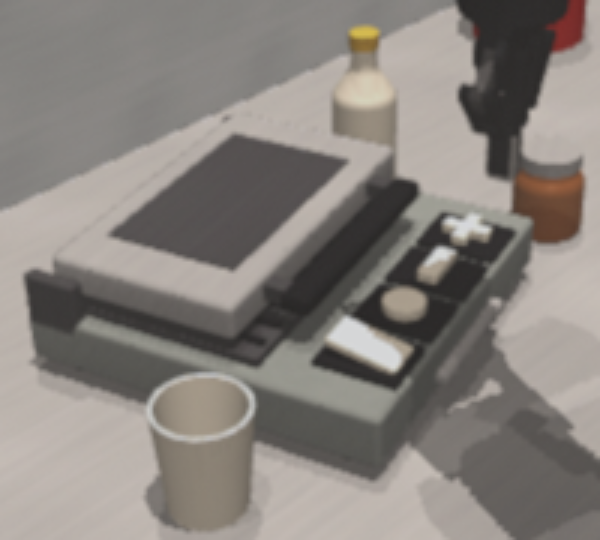

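The lid is shut: the handle's middle is near crop (348,238), against a predicted (353,230) for shut. The rocker is on, the keys are up, and the cup, bottle and jar stand where they were.

```bash
python3 -c "
from rig import *
print(finish_job())"
```

```text
the job is handed in; nothing more can be done
None
```

The job is handed in: lid shut, rocker tipped on, then the bar key and the round key each pressed to the stop and released, in about 14 s, without pressing the cross key or moving the cup, bottle or jar.

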